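Pack an adapter box snug in its nest with spacer plates

TASK

Slide the grey adapter box back until it is flush against the dark back wall of its nest, keeping it flat on the nest floor. Then pack the space between the box and the stop in front of it with spacer plates from the rack, one at a time and each standing upright right down on the nest floor, until the box is snug and no further plate would go in. A plate that is not needed belongs upright in the rack.

Things in the scene. Friction and masses are not known exactly. Their poses are not given: they have to be found in the camera images.
- nest: fixed aluminium base 152 x 160 x 8 mm; nest floor z = 8 mm. Origin on the desk; x runs from the stop to the back wall (away from the robot, but for its yaw). Dark back wall 26 mm high, inner face at x = +55 mm; with the box against it the box's near face is at x = -7. The stop is in front of the box. All is centred at y = +7 mm; plates go there too, within 15 mm or so.
- adapter_box: loose grey box, 62 mm (x) x 118 (y -52 to +66; bushings at -y end), 0.3 to 0.55 kg; top 51 mm above the desk. Origin mid-width, at nest z = 4 mm when flat; near and far faces at x = -31, +31. Its x is along the nest's x; starts 5 to 14 mm short of the wall; home at nest x = +24 mm. Slides with 2 to 6 N: push its near face with closed fingers above the stop.
- stop_thin: fixed brass stop bar 12 mm thick (x) x 110 x 22 high. Origin at the foot of its near (robot) side; face to the box at x = +12 mm. One stop is installed, origin at nest x = -52 mm (1 mm either way); the other is only parked at nest x = -77. When the space is properly full about 3 mm of play remains in all; one plate more cannot enter.
- stop_thick: fixed dark steel stop bar, 22 mm thick (x), else like the brass one; face to the box at x = +22 mm.
- rack: fixed grey rack, 92 (x) x 124 x 22 mm, origin on the desk, three slots 15 mm wide along its y at x = -28, 0, +28 mm; slot floor z = 6 mm, rib tops 22 mm. The plates stand in the slots in any order, their x along the rack's x.
- plate_red: red spacer plate on edge, 110 g: 10 mm thick (x) x 100 (y) x 52 high, foot edges rounded 4 mm; on top a grip lug 10 (x) x 20 (y), 52 to 86 mm above the foot, centred at y = -36 mm. Origin: centre of the foot, z up. Grip the lug across its 10 mm, fingertips above the body's top: lugs are staggered, so fingers clear the neighbours even with plates face to face.
- plate_yellow: yellow spacer plate on edge, 110 g: 10 mm thick (x) x 100 (y) x 52 high, foot edges rounded 4 mm; on top a grip lug 10 (x) x 20 (y), 52 to 86 mm above the foot, centred at y = 0 mm. Origin: centre of the foot, z up. Grip the lug across its 10 mm, fingertips above the body's top: lugs are staggered, so fingers clear the neighbours even with plates face to face.
- plate_blue: blue spacer plate on edge, 110 g: 10 mm thick (x) x 100 (y) x 52 high, foot edges rounded 4 mm; on top a grip lug 10 (x) x 20 (y), 52 to 86 mm above the foot, centred at y = +36 mm. Origin: centre of the foot, z up. Grip the lug across its 10 mm, fingertips above the body's top: lugs are staggered, so fingers clear the neighbours even with plates face to face.
There are look-alikes about, which are no part of the job. There is more than one size of the plate_red; the job needs the larger.

How it is judged:
By the outcome, as a careful person would: the job done as asked, in the order asked, and still so for the second after the job is handed in, with the robot touching nothing.
It also fails if it takes over 72 s, if anything falls off the work surface, if the arm or the gripper's body presses on something with over 40 N, if the wrist force passes 120 N, or if a joint passes its speed limit or range.

ROBOT

A 7-joint arm with a two-finger parallel gripper is mounted at the origin on a cart in front of the work surface, level with it; the furniture and walls round the work are solid. World frame = base frame: x ahead of the robot, y to its left, z up, the work surface at z = 0. Lengths are in m, angles in rad, forces in N, time in s.
With the tool pointing down it reaches from about 0.4 to 0.875 m from the base axis. Payload 19.3 kg.
Tool frame: the origin (TCP) lies at the very end of the fingers, on their centre line; the grasp point (between the pads) lies 19 mm behind it; z points along the fingers, y is the line along which they close (so a half turn about z gives the same grasp; the last joint's range is limited). The gripper opens to 85 mm and grips with 20 to 120 N. Pads are 22 mm wide; open, the fingers measure 114 mm over their backs; the gripper's body (76 mm by 85 mm) begins 54 mm behind the grasp point. The pads swing forward as they close: fully open they stand 13 mm farther back than shut.
Start: joints at [-1.171, 0.521, -0.036, 1.599, 0.021, 1.021, -0.113], TCP at [0.283, 0.557, 0.231] pointing down, gripper open.
Joint ranges: [-2.91, 2.91], [-0.3, 2.13], [-1.5, 1.42], [0.17, 2.43], [-1.26, 4.41], [0.16, 1.93], [-2.52, 2.52]. Speed limits (rad/s): [1.89, 1.89, 2.39, 2.39, 3.01, 3.01, 3.01].

INTERFACE

Orientations are given as [roll, pitch, yaw] about the fixed x, y, z axes, in that order (R = Rz(yaw) Ry(pitch) Rx(roll)).
In Python, from workcell import bot gives the robot as it stands.
- The arm moves only by the shell command python3 -m crank 'ROWS' [FORCE]. ROWS is a JSON object of lists of equal length, an entry for each row: "travel": the shift along the world's x, y, z in cm, a list of three; "turn": the turn, a rotation vector about the world's x, y, z in degrees, a list of three; "gripper": the closure, from 0 (fully open) to 1 (shut). A call has exactly 5 rows; each row is the pose to reach, as a shift and turn from the pose commanded when the call began; what a row does not reach only later rows make up. A row lasts 1/10 s, in which the tool goes at most 50 mm and 8.59 degrees, less where a joint would pass 70% of its speed; a pose out of reach is approached as far as the arm can. A call with a gripper value outside its range is refused whole. The fingers move at their own pace and stop on an object; FORCE is the grip in N (left out, the last holds). Time passes only in rows, so rows that repeat a pose let the fingers close, or fill a call up. It gives the time, the measured TCP pose, the force, the opening and the grip force at its end, in the units of the state.
- bot.observe(): the state, without advancing time (a new reading comes with each control period).
- bot.grab_frame(name): name is "scene" or "top" or "wrist"; returns a dict with "pixels" (480x640x3 uint8, red, green, blue), "fx", "fy", "cx", "cy" (pixels), "extrinsics" (4x4, takes a point from world to camera coordinates). Camera axes: x right, y down, z forward; pixel columns grow to the right and rows downward; lengths in m; the calibration is good to about 2 mm. A picture is of the moment at which its call begins. There is no depth.
- bot.job_done(): hands the job in; it is judged then, once.
The state is a dict: "clock": time; "qpos": joint angles; "qd": joint speeds; "joint_efforts": joint torques, N m; "position": TCP position; "tool_rot": TCP orientation; "force": force on the tool from outside, world axes, zero at the start; "moment": the same for the moment, N m; "grip_width": finger opening in m; "finger_force": force on a finger pad.
Only numpy, scipy, OpenCV 4.12 (cv2) and the standard library are available. Lean on these libraries where they do the work, as an engineer would, in place of code of your own. Each camera call takes 0.05 s, during which the arm holds its last target. There are 200 camera calls.

## Working session

There is one attempt and no reset: what is moved stays moved. The work goes in short steps, Python scripts to look and compute and a shell command to move; the robot and the scene stay as the last step left them, time stands still between calls to the robot, and variables do not carry over. Pictures are saved under pics/ and viewed, at most 13 in all, crops included, and the job is handed in when it is done.

```bash
mkdir -p pics; ls
python3 - <<'E'
from workcell import bot
import cv2
for n in("scene","top"):
    f=bot.grab_frame(n); cv2.imwrite(f"pics/{n}0.png",f["pixels"][:,:,::-1])
    print(n,f["fx"],f["cx"],f["cy"],f["extrinsics"].round(4).tolist() if hasattr(f["extrinsics"],"round") else f["extrinsics"])
o=bot.observe();print(o["clock"],o["position"],o["tool_rot"],o["grip_width"])
E
```

```text
pics
scene 624.0681015774553 315.24862172703035 238.6810094245587 [[-0.9994, 0.0291, -0.0162, 0.4567], [0.0324, 0.7376, -0.6744, 0.0013], [-0.0077, -0.6746, -0.7382, 0.9906], [0.0, 0.0, 0.0, 1.0]]
top 592.4696258700628 323.2929716970721 236.51921011789952 [[0.0222, -0.9998, 0.0022, -0.0112], [-0.9889, -0.0223, -0.1467, 0.4704], [0.1467, 0.0011, -0.9892, 0.8529], [0.0, 0.0, 0.0, 1.0]]
0.1 [0.28283443 0.55704167 0.23077428] [-3.14061114e+00  5.93232472e-05  2.67179163e+00] 0.08526159239671376
```

View pics/scene0.png

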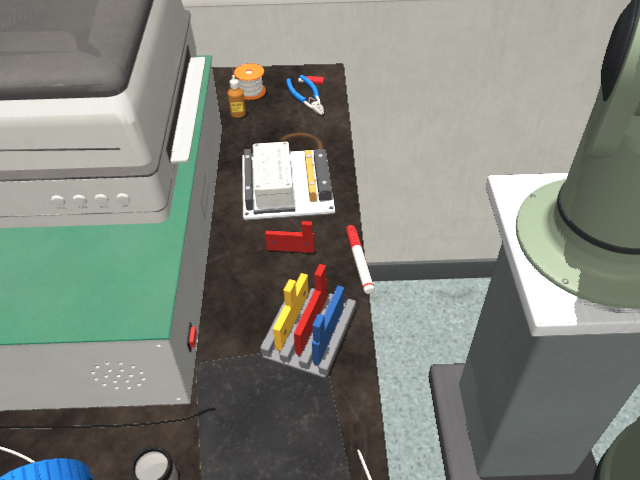

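View pics/top0.png

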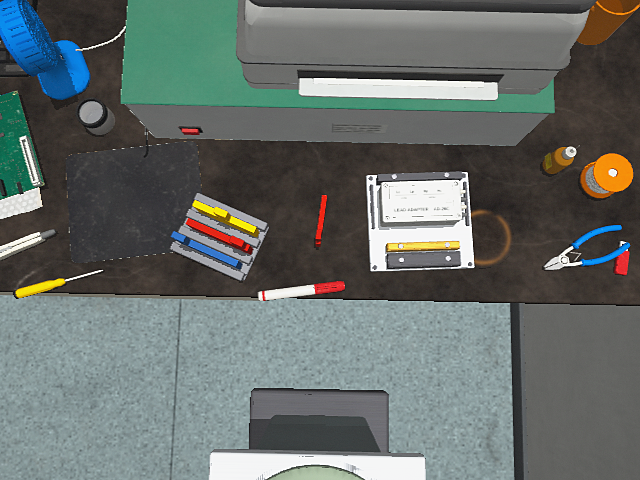

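Run:
```python
import cv2,numpy as np
t=cv2.imread("pics/top0.png");s=cv2.imread("pics/scene0.png")
a=cv2.resize(t[180:290,160:340],(800,489),interpolation=3)[:, :]
cv2.imwrite("pics/c1.png",a)
b=cv2.resize(s[210:390,240:390],(500,600),interpolation=3);cv2.imwrite("pics/c2.png",b)
c=cv2.resize(t[165:280,355:485],(678,600),interpolation=3);cv2.imwrite("pics/c3.png",c)
```

```text
(no output)
```

View pics/c1.png

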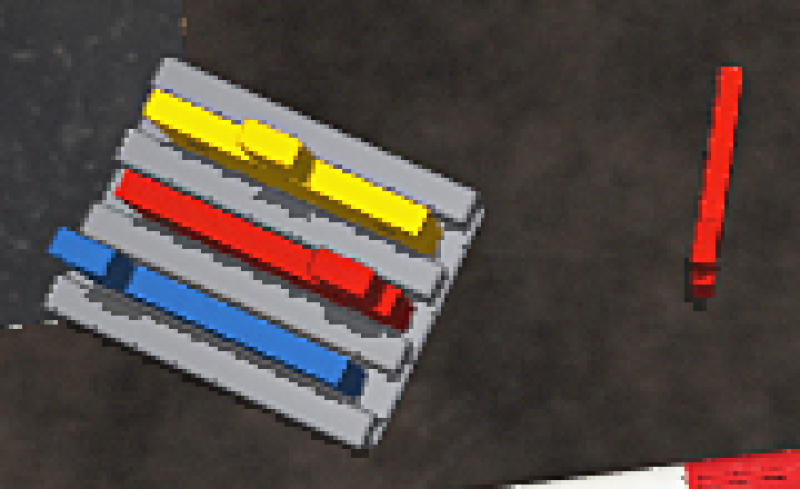

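View pics/c2.png

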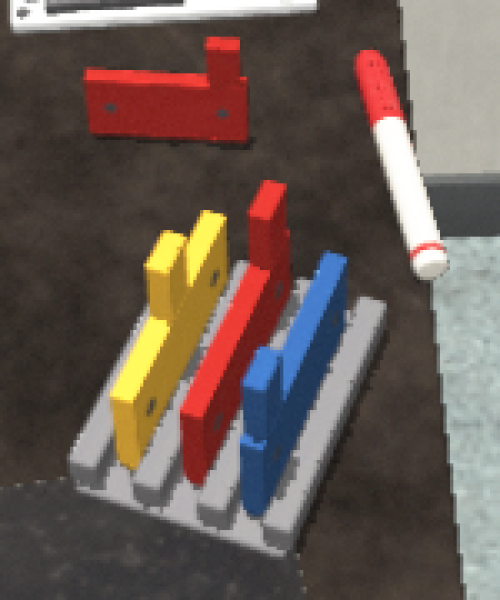

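View pics/c3.png

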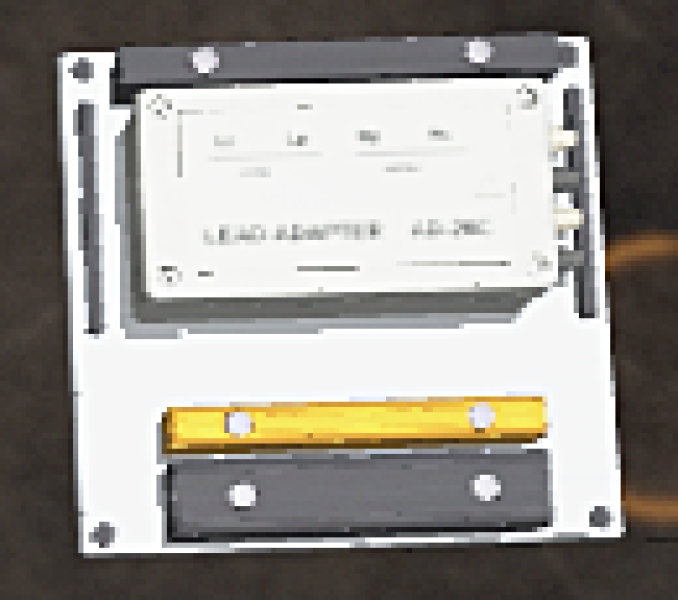

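The scene and top views show two red plates. One stands in the rack's middle slot (top px 213,235) and is about 98 mm long. The other stands on the desk (top px 321,220) and is about 70 mm long and thinner. The rack one is the larger, so it is the one meant, and the crops confirm this. The brass bar (top px 422,246) sits next to the box and the dark bar is parked behind it. That leaves a 33 mm gap, so all three plates are needed.

```bash
cat > h.py <<'E'
import numpy as np, cv2
from workcell import bot
def frame(n,save=None):
    f=bot.grab_frame(n)
    if save: cv2.imwrite(save,np.asarray(f["pixels"])[:,:,::-1])
    return dict(K=np.array([[f["fx"],0,f["cx"]],[0,f["fy"],f["cy"]],[0,0,1.]]),E=np.array(f["extrinsics"]))
def bp(c,uv,z):
    R,t=c["E"][:3,:3],c["E"][:3,3]; o=-R.T@t
    d=R.T@np.linalg.inv(c["K"])@np.array([uv[0],uv[1],1.]); return o+d*(z-o[2])/d[2]
def pr(c,P):
    p=(c["E"][:3,:3]@np.atleast_2d(P).T).T+c["E"][:3,3]; q=p@c["K"].T; return q[:,:2]/q[:,2:]
E
python3 - <<'E'
from h import *
t=frame("top")
A=lambda p:(160+p[0]/4.444,180+p[1]/4.444)
C=lambda p:(355+p[0]/5.215,165+p[1]/5.215)
S=lambda n,f,p,z:print(n,[bp(t,f(q),z).round(4).tolist()[:2] for q in p])
S("nestTL TR BL BR",C,[(58,55),(588,37),(85,555),(625,535)],.008)
S("brass far L,R near L,R",C,[(163,408),(547,397),(167,440),(547,430)],.030)
S("box near top L,R far L R",C,[(150,300),(557,283),(137,88),(540,82)],.051)
S("rack TL TR BR BL",A,[(163,60),(482,197),(372,420),(48,285)],.022)
S("yellow top",A,[(150,90),(440,207),(425,235),(145,112)],.058)
S("red lug",A,[(318,247),(378,270),(372,292),(312,270)],.092)
S("blue lug",A,[(60,228),(115,250),(105,275),(50,250)],.092)
S("yel lug",A,[(248,120),(308,143),(298,165),(240,142)],.092)
E
```

```text
nestTL TR BL BR [[0.5726, -0.0657], [0.5818, -0.2251], [0.4222, -0.0753], [0.4316, -0.234]]
brass far L,R near L,R [[0.4632, -0.0956], [0.4689, -0.2064], [0.4539, -0.0968], [0.4593, -0.2063]]
box near top L,R far L R [[0.491, -0.0895], [0.4985, -0.2047], [0.5524, -0.0853], [0.5568, -0.2006]]
rack TL TR BR BL [[0.5348, 0.1952], [0.4893, 0.0833], [0.412, 0.1178], [0.4556, 0.2302]]
yellow top [[0.5167, 0.191], [0.4797, 0.0935], [0.4702, 0.0981], [0.5093, 0.1922]]
red lug [[0.4605, 0.1277], [0.4536, 0.1085], [0.4466, 0.1101], [0.4531, 0.1292]]
blue lug [[0.4647, 0.2092], [0.4581, 0.1915], [0.4501, 0.1942], [0.4576, 0.212]]
yel lug [[0.5007, 0.1517], [0.4937, 0.1323], [0.4866, 0.1352], [0.4936, 0.1539]]
```

```bash
python3 -m crank '{"travel":[[2,-4,1],[4,-8,2],[6,-12,3],[8,-16,3],[10,-20,3]],"turn":[[0,0,-8.5],[0,0,-17],[0,0,-25.5],[0,0,-34],[0,0,-42.5]],"gripper":[0,0,0,0,0]}'
python3 -m crank '{"travel":[[2,-4,0],[4,-8,0],[6,-12,0],[8,-16,0],[11.1,-21.4,0]],"turn":[[0,0,-8.5],[0,0,-17],[0,0,-25.5],[0,0,-34],[0,0,-42.3]],"gripper":[0,0,0,0,0]}'
python3 - <<'E'
from h import *
import pickle
c=frame("wrist","pics/w1.png"); pickle.dump(c,open("w1.pkl","wb")); o=bot.observe(); print(o["position"],o["tool_rot"],o["qpos"].round(2) if hasattr(o["qpos"],"round") else o["qpos"])
print(c["E"].round(3).tolist(),c["K"])
E
```

```text
clock: 0.65
position: [0.3835, 0.3556, 0.2616]
tool_rot: [3.141, -0.0, 1.924]
force: [0.5, -0.3, 0.3]
grip_width: 0.0853
finger_force: 0.0
clock: 1.15
position: [0.488, 0.1526, 0.2614]
tool_rot: [-3.141, -0.0, 1.187]
force: [1.6, 0.8, -0.3]
grip_width: 0.0856
finger_force: 0.0
[0.49151693 0.14484051 0.26181516] [3.13869258e+00 1.31240283e-03 1.16927671e+00] [-0.74  0.33  0.43  1.87 -0.16  0.97 -0.64]
[[0.927, -0.375, -0.0, -0.396], [-0.359, -0.887, 0.29, 0.265], [-0.109, -0.268, -0.957, 0.502], [0.0, 0.0, 0.0, 1.0]] [[415.72092224   0.         319.34685817]
 [  0.         415.72092224 239.04251248]
 [  0.           0.           1.        ]]
```

View pics/w1.png

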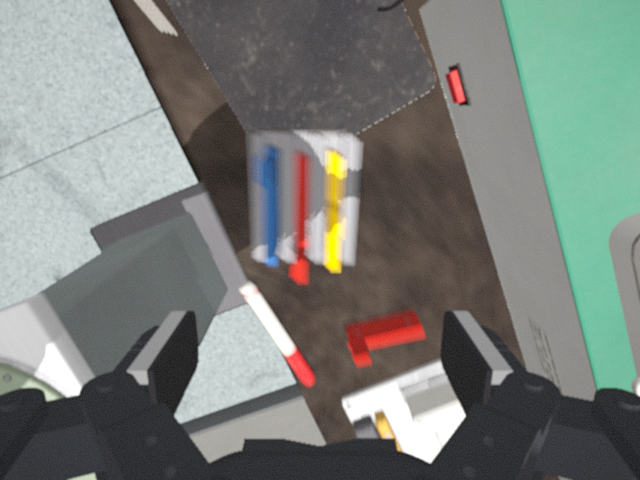

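The wrist view is blurred because the arm was still moving. It shows the rack slots vertical in the image, with blue at (270,205), red at (302,215) and yellow at (335,210). The smaller look-alike is on the desk at (385,335). I'll take sharp frames of the rack and then the nest.

```bash
python3 - <<'E'
from h import *
import pickle
frame("wrist");c=frame("wrist","pics/wr.png"); pickle.dump(c,open("wr.pkl","wb")); print(bot.observe()["position"])
E
python3 -m crank '{"travel":[[-0.4,-5,0],[-0.8,-10,0],[-1.2,-15,0],[-1.6,-20,0],[-2,-25,0]],"turn":[[0,0,5],[0,0,10],[0,0,15],[0,0,20],[0,0,25.1]],"gripper":[0,0,0,1,1]}' 40
python3 -m crank '{"travel":[[-0.1,-4.3,0],[-0.1,-4.3,0],[-0.1,-4.3,0],[-0.1,-4.3,0],[-0.1,-4.3,0]],"turn":[[0,0,0],[0,0,0],[0,0,0],[0,0,0],[0,0,0]],"gripper":[1,1,1,1,1]}'
python3 - <<'E'
from h import *
import pickle
c=frame("wrist","pics/wn.png"); pickle.dump(c,open("wn.pkl","wb"))
a=cv2.imread("pics/wr.png");b=cv2.imread("pics/wn.png")
m=np.hstack([cv2.resize(a[110:310,235:375],(400,571),interpolation=3),cv2.resize(b[110:310,235:375],(400,571),interpolation=3)])
cv2.imwrite("pics/m1.png",m)
print(pr(c,[[.4663,-.151,.03],[.5064,-.1556,.008]]))
E
```

```text
[0.48883656 0.15109983 0.2612684 ]
clock: 1.8
position: [0.4675, -0.0962, 0.2614]
tool_rot: [3.141, -0.0, 1.636]
force: [1.1, -0.2, -0.8]
grip_width: 0.0592
finger_force: 0.0
clock: 2.3
position: [0.4672, -0.1369, 0.2612]
tool_rot: [-3.141, -0.0, 1.632]
force: [-0.2, 0.2, 0.2]
grip_width: -0.0
finger_force: 0.0
[[316.14590328 212.45680032]
 [356.97803072 214.33397604]]
```

Run:
```python
import cv2,numpy as np
a=cv2.imread("pics/wr.png");b=cv2.imread("pics/wn.png")
m=np.hstack([cv2.resize(a[120:300,235:375],None,fx=2.5,fy=2.5,interpolation=3),cv2.resize(b[100:280,260:440],None,fx=2.5,fy=2.5,interpolation=3)])
print(m.shape);cv2.imwrite("pics/m1.png",m)
```

```text
(450, 800, 3)
```

View pics/m1.png

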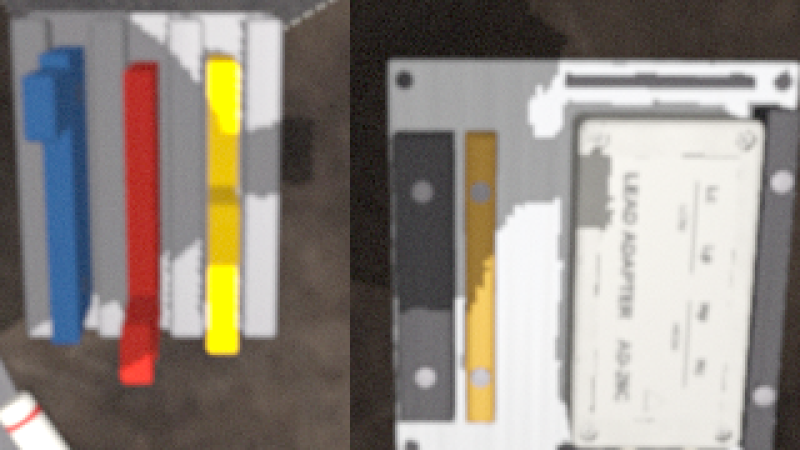

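The left panel shows the rack with the blue, red and yellow plates standing in their slots; blue's lug top is at about (40,105) and red's at about (138,350). The right panel shows the parked dark stop, then the brass stop (edges at 465 and 496), a free gap, and the box's near edge at about 575, with a visible gap to the wall.

```bash
cat > m.py <<'E'
from h import *
import pickle
wr,wn=(pickle.load(open(f,"rb")) for f in("wr.pkl","wn.pkl")); 
t=frame("top")
A=lambda p:(160+p[0]/4.444,180+p[1]/4.444)
C=lambda p:(355+p[0]/5.215,165+p[1]/5.215)
N=lambda p:(260+(p[0]-350)/2.5,100+p[1]/2.5)
W=lambda p:(235+p[0]/2.5,120+p[1]/2.5)
P=lambda c:c["K"]@c["E"][:3]
def tri(c1,c2,a,b):
    X=cv2.triangulatePoints(P(c1),P(c2),np.array(a,float).T,np.array(b,float).T); return (X[:3]/X[3]).T
show=lambda n,X:print(n,X.round(4).tolist(),X.mean(0).round(4))
E
python3 - <<'E'
from m import *
show("blue",tri(t,wr,[A(p) for p in[(60,228),(115,250),(105,275),(50,250)]],[W(p) for p in[(55,72),(58,140),(28,140),(22,72)]]))
show("red",tri(t,wr,[A(p) for p in[(318,247),(378,270),(372,292),(312,270)]],[W(p) for p in[(157,320),(154,383),(120,383),(128,320)]]))
show("yel",tri(t,wr,[A(p) for p in[(440,207),(425,235),(150,90),(145,112)]],[W(p) for p in[(240,354),(205,354),(240,60),(207,60)]]))
show("brass",tri(t,wn,[C(p) for p in[(163,408),(547,397),(167,440),(547,430)]],[N(p) for p in[(497,132),(495,421),(465,132),(467,421)]]))
show("boxnear",tri(t,wn,[C(p) for p in[(150,300),(557,283)]],[N(p) for p in[(579,120),(571,447)]]))
for n,p,z in[("brass",[(497,132),(495,421),(465,132),(467,421)],.03),("boxn",[(579,120),(571,447)],.051),("nestL",[(388,60)],.008)]:
    X=np.array([bp(wn,N(q),z) for q in p]);show(n,X)
for n,p,z in[("red",[(157,320),(154,383),(120,383),(128,320)],.092),("blue",[(55,72),(58,140),(28,140),(22,72)],.092),("yelTop",[(240,354),(205,354),(240,60),(207,60)],.058)]:
    X=np.array([bp(wr,W(q),z) for q in p]);show(n,X)
E
```

```text
blue [[0.4661, 0.2107, 0.0851], [0.4589, 0.192, 0.0886], [0.4508, 0.1951, 0.0879], [0.4582, 0.2135, 0.087]] [0.4585 0.2028 0.0872]
red [[0.4623, 0.1279, 0.0864], [0.4544, 0.1085, 0.0894], [0.4463, 0.111, 0.0891], [0.4545, 0.1301, 0.0847]] [0.4544 0.1194 0.0874]
yel [[0.4806, 0.094, 0.0532], [0.4703, 0.0987, 0.055], [0.5179, 0.1908, 0.0563], [0.5099, 0.1934, 0.0537]] [0.4947 0.1442 0.0545]
brass [[0.4656, -0.0978, 0.0122], [0.4708, -0.2091, 0.0196], [0.4542, -0.0973, 0.0278], [0.46, -0.2074, 0.0263]] [ 0.4627 -0.1529  0.0215]
boxnear [[0.4934, -0.0907, 0.0379], [0.4979, -0.2037, 0.0564]] [ 0.4956 -0.1472  0.0471]
brass [[0.4655, -0.0969, 0.03], [0.4713, -0.2059, 0.03], [0.4542, -0.0976, 0.03], [0.4606, -0.2065, 0.03]] [ 0.4629 -0.1517  0.03  ]
boxn [[0.4924, -0.0894, 0.051], [0.4992, -0.2063, 0.051]] [ 0.4958 -0.1479  0.051 ]
nestL [[0.424, -0.0753, 0.008]] [ 0.424  -0.0753  0.008 ]
red [[0.4651, 0.128, 0.092], [0.4558, 0.1088, 0.092], [0.4456, 0.113, 0.092], [0.4566, 0.1316, 0.092]] [0.4558 0.1204 0.092 ]
blue [[0.4678, 0.2101, 0.092], [0.4602, 0.1916, 0.092], [0.4519, 0.1951, 0.092], [0.4589, 0.2138, 0.092]] [0.4597 0.2027 0.092 ]
yelTop [[0.4813, 0.0955, 0.058], [0.4699, 0.1003, 0.058], [0.5195, 0.1899, 0.058], [0.5096, 0.194, 0.058]] [0.4951 0.1449 0.058 ]
```

```bash
python3 -m crank '{"travel":[[0.8,-1.4,-4],[0.8,-1.4,-8],[0.8,-1.4,-12],[0.8,-1.4,-16],[0.8,-1.4,-20]],"turn":[[0,0,0],[0,0,0],[0,0,0],[0,0,0],[0,0,0]],"gripper":[1,1,1,1,1]}'
python3 -m crank '{"travel":[[0,0,-0.6],[0,0,-1.2],[0,0,-1.8],[0,0,-2.3],[0,0,-2.3]],"turn":[[0,0,0],[0,0,0],[0,0,0],[0,0,0],[0,0,0]],"gripper":[1,1,1,1,1]}'
python3 -m crank '{"travel":[[0.2,0,0],[0.4,0,0],[0.6,0,0],[0.8,0,0],[0.8,0,0]],"turn":[[0,0,0],[0,0,0],[0,0,0],[0,0,0],[0,0,0]],"gripper":[1,1,1,1,1]}'
```

```text
clock: 2.9
position: [0.4751, -0.1516, 0.0598]
tool_rot: [3.141, 0.0, 1.631]
force: [0.8, 0.1, -1.3]
grip_width: -0.0
finger_force: 0.0
clock: 3.4
position: [0.4753, -0.1522, 0.0388]
tool_rot: [3.141, 0.0, 1.63]
force: [-0.5, -0.4, 0.6]
grip_width: -0.0005
finger_force: 0.0
clock: 3.9
position: [0.4831, -0.1523, 0.0383]
tool_rot: [3.142, 0.0, 1.63]
force: [-0.2, 0.1, 0.3]
grip_width: 0.0
finger_force: 0.1
```

```bash
python3 -m crank '{"travel":[[0.1,0,0],[0.2,0,0],[0.3,0,0],[0.4,0,0],[0.5,0,0]],"turn":[[0,0,0],[0,0,0],[0,0,0],[0,0,0],[0,0,0]],"gripper":[1,1,1,1,1]}' | grep -E "pos|force"
python3 -m crank '{"travel":[[0.1,0,0],[0.2,0,0],[0.3,0,0],[0.3,0,0],[0.3,0,0]],"turn":[[0,0,0],[0,0,0],[0,0,0],[0,0,0],[0,0,0]],"gripper":[1,1,1,1,1]}' | grep -E "pos|force"
```

```text
position: [0.4865, -0.1521, 0.0381]
force: [-14.0, 0.7, 9.4]
finger_force: 7.2
position: [0.4867, -0.1521, 0.0377]
force: [-25.3, 0.3, 16.9]
finger_force: 13.0
```

```bash
python3 -m crank '{"travel":[[-0.4,0,0],[-1.2,0,0],[-1.2,0,4],[-1.5,1.4,8],[-1.5,1.4,12]],"turn":[[0,0,0],[0,0,0],[0,0,0],[0,0,0],[0,0,0]],"gripper":[1,1,1,1,1]}' | grep -E "pos|force"
python3 -m crank '{"travel":[[0,0,4],[0,0,8],[0,0,10.2],[0,0,10.2],[0,0,10.2]],"turn":[[0,0,0],[0,0,0],[0,0,0],[0,0,0],[0,0,0]],"gripper":[1,1,1,0,0]}' | grep -E "pos|force"
python3 - <<'E'
from h import *
import pickle
c=frame("wrist","pics/wn2.png"); pickle.dump(c,open("wn2.pkl","wb"));c=frame("scene","pics/s2.png")
a=cv2.imread("pics/s2.png");b=cv2.imread("pics/wn2.png")
m=np.hstack([cv2.resize(a[130:222,235:341],None,fx=3.7,fy=3.7,interpolation=3)[:340],cv2.resize(b[100:236,260:420],None,fx=2.5,fy=2.5,interpolation=3)[:340]])
print(m.shape);cv2.imwrite("pics/m2.png",m)
E
```

```text
position: [0.4755, -0.137, 0.1595]
force: [0.5, -0.2, -0.1]
finger_force: 0.0
position: [0.476, -0.1381, 0.2603]
force: [-0.4, 0.3, -0.3]
finger_force: 0.0
(340, 792, 3)
```

View pics/m2.png

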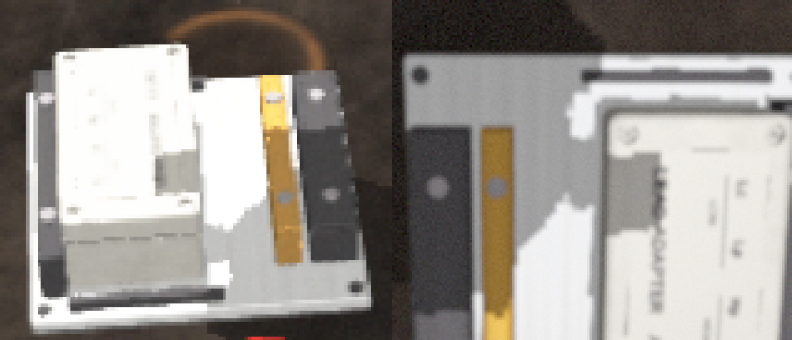

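The left panel (scene view) shows the box flat with its far edge up against the dark wall at about x=60. In the right panel (wrist view) the brass face is at 513 and the box's near edge at about 607. I'll measure that gap.

Run:
```python
from h import *
import pickle
c=pickle.load(open("wn2.pkl","rb"))
N=lambda p:(260+(p[0]-392)/2.5,100+p[1]/2.5)
ex=np.array([.9984,.0558])
q=lambda p,z:(bp(c,N(p),z)[:2]*1000)@ex
print("brass",q((513,128),.03),q((514,300),.03),"thinL",q((481,128),.03),"box",q((608,114),.051),q((605,330),.051))
print("wall inner?",[bp(c,N(p),.008)[:2] for p in[(403,56)]])
# precise vertical-edge profile, both frames
for f,k in(("wn","wn.pkl"),("wn2","wn2.pkl")):
    im=cv2.imread(f"pics/{f}.png");cc=pickle.load(open(k,"rb"))
    r=200;row=cv2.cvtColor(im,cv2.COLOR_BGR2GRAY)[195:215].mean(0);print(f,[int(v) for v in row[260:450]])
```

```text
brass 459.34466852624456 459.4278808835787 thinL 448.06359791678136 box 491.364674619369 491.93847388272485
wall inner? [array([ 0.4235601, -0.0756052])]
wn [34, 33, 33, 34, 34, 34, 33, 35, 33, 32, 33, 32, 34, 32, 33, 40, 61, 77, 71, 60, 61, 61, 63, 63, 63, 62, 63, 64, 64, 64, 65, 63, 63, 64, 63, 63, 62, 62, 63, 59, 56, 78, 124, 158, 165, 152, 127, 113, 117, 121, 124, 125, 127, 141, 157, 162, 159, 164, 203, 239, 248, 248, 247, 246, 245, 246, 247, 247, 247, 247, 247, 247, 247, 247, 247, 247, 247, 246, 245, 244, 245, 247, 241, 219, 190, 169, 155, 128, 106, 121, 169, 207, 225, 234, 238, 239, 239, 237, 229, 226, 235, 241, 242, 241, 241, 241, 241, 237, 223, 203, 190, 191, 197, 213, 232, 241, 242, 241, 241, 241, 241, 241, 241, 241, 240, 241, 240, 241, 240, 240, 240, 240, 240, 241, 240, 235, 227, 226, 235, 237, 232, 224, 221, 225, 231, 235, 238, 239, 239, 238, 238, 236, 232, 230, 234, 235, 235, 234, 233, 227, 210, 165, 108, 92, 105, 111, 110, 109, 109, 110, 111, 111, 111, 109, 101, 83, 66, 60, 59, 58, 57, 58, 57, 57, 57, 58, 57, 58, 57, 60]
wn2 [30, 31, 31, 32, 32, 34, 37, 46, 54, 57, 60, 60, 59, 60, 58, 59, 60, 59, 61, 61, 60, 61, 60, 60, 60, 60, 59, 59, 58, 55, 50, 62, 107, 147, 154, 140, 117, 109, 111, 115, 117, 117, 118, 116, 116, 115, 109, 109, 136, 177, 208, 223, 228, 230, 233, 237, 239, 240, 240, 241, 240, 240, 240, 241, 241, 241, 241, 240, 239, 238, 238, 240, 241, 241, 241, 240, 241, 239, 226, 195, 165, 155, 144, 114, 107, 151, 195, 217, 226, 231, 232, 232, 232, 232, 232, 233, 235, 235, 235, 235, 235, 234, 232, 220, 202, 188, 185, 189, 200, 221, 233, 235, 235, 235, 235, 235, 235, 235, 235, 235, 234, 234, 234, 234, 234, 234, 234, 234, 234, 234, 232, 226, 220, 227, 232, 229, 221, 215, 217, 222, 228, 232, 233, 233, 233, 233, 232, 232, 231, 230, 230, 229, 229, 228, 224, 212, 183, 138, 108, 104, 106, 107, 106, 104, 95, 76, 62, 57, 56, 56, 55, 54, 55, 53, 54, 54, 55, 55, 53, 55, 56, 55, 55, 55, 55, 57, 53, 54, 53, 55]
```

The box's near face is 32–33 mm from the brass face and there is no gap at the wall, so it is home. Next I fetch red.

```bash
python3 -m crank '{"travel":[[-0.4,4.8,0],[-0.8,9.6,0],[-1.2,14.4,0],[-1.6,19.2,0],[-2,24,0]],"turn":[[0,0,-5],[0,0,-10],[0,0,-15],[0,0,-20],[0,0,-25.3]],"gripper":[0,0,0,0,0]}' 50| grep -E "pos|force|rot"
python3 -m crank '{"travel":[[-0.1,1.8,0],[-0.1,1.8,-3],[-0.1,1.8,-7],[-0.1,1.8,-11],[-0.1,1.8,-13]],"turn":[[0,0,0],[0,0,0],[0,0,0],[0,0,0],[0,0,0]],"gripper":[0,0,0,0,0]}' | grep -E "pos|force|rot|wid"
```

```text
position: [0.4551, 0.1034, 0.2595]
tool_rot: [-3.141, 0.001, 1.184]
force: [1.0, -0.7, -0.8]
finger_force: 0.0
position: [0.4532, 0.119, 0.1268]
tool_rot: [-3.139, 0.004, 1.188]
force: [-0.8, -0.3, 0.3]
grip_width: 0.0854
finger_force: 0.0
```

```bash
python3 -m crank '{"travel":[[0.2,0.1,-2],[0.2,0.1,-4],[0.2,0.1,-5.5],[0.2,0.1,-6.4],[0.2,0.1,-6.4]],"turn":[[0,0,0],[0,0,0],[0,0,0],[0,0,0],[0,0,0]],"gripper":[0,0,0,0,1]}' 50| grep -E "pos|force|wid"
python3 -m crank '{"travel":[[0,0,0],[0,0,0],[0,0,0],[0,0,0],[0,0,0]],"turn":[[0,0,0],[0,0,0],[0,0,0],[0,0,0],[0,0,0]],"gripper":[1,1,1,1,1]}' | grep -E "pos|force|wid"
python3 -m crank '{"travel":[[0,0,0],[0,0,0],[0,0,0.2],[0,0,0.6],[0,0,1]],"turn":[[0,0,0],[0,0,0],[0,0,0],[0,0,0],[0,0,0]],"gripper":[1,1,1,1,1]}' | grep -E "pos|force|wid"
```

```text
position: [0.4561, 0.1202, 0.065]
force: [-0.7, 0.5, 0.8]
grip_width: 0.073
finger_force: 0.0
position: [0.4572, 0.1208, 0.0666]
force: [-1.4, -0.7, 5.3]
grip_width: 0.0088
finger_force: 52.3
position: [0.4568, 0.1207, 0.0766]
force: [0.8, -0.2, -0.6]
grip_width: 0.0093
finger_force: 51.4
```

```bash
python3 -m crank '{"travel":[[0,0,3],[0,0,7],[0,0,11],[0.4,-3,13],[0.8,-7,13]],"turn":[[0,0,0],[0,0,0],[0,0,0],[0,0,3],[0,0,6]],"gripper":[1,1,1,1,1]}' | grep -E "pos|force|wid"
python3 -m crank '{"travel":[[0.6,-4.8,0],[1.2,-9.6,0],[1.8,-14.4,0],[2.4,-19.2,0],[3,-23.7,0]],"turn":[[0,0,4],[0,0,8],[0,0,12],[0,0,16],[0,0,19.1]],"gripper":[1,1,1,1,1]}' | grep -E "pos|force|wid|rot"
python3 -m crank '{"travel":[[0,0,0],[0,0,-2],[0,0,-5],[0,0,-7.5],[0,0,-7.5]],"turn":[[0,0,0],[0,0,0],[0,0,0],[0,0,0],[0,0,0]],"gripper":[1,1,1,1,1]}' | grep -E "pos|force|wid|rot"
```

```text
position: [0.4662, 0.0517, 0.2091]
force: [1.1, -0.5, -1.8]
grip_width: 0.0093
finger_force: 51.4
position: [0.4946, -0.1886, 0.2067]
tool_rot: [3.141, 0.0, 1.629]
force: [0.4, 1.6, -0.5]
grip_width: 0.009
finger_force: 51.3
position: [0.4934, -0.1858, 0.1292]
tool_rot: [-3.137, -0.001, 1.626]
force: [0.6, 0.9, -0.5]
grip_width: 0.0092
finger_force: 51.3
```

```bash
python3 -m crank '{"travel":[[0,0,-2],[0,0,-4],[0,0,-5],[0,0,-5.5],[0,0,-5.7]],"turn":[[0,0,0],[0,0,0],[0,0,0],[0,0,0],[0,0,0]],"gripper":[1,1,1,1,1]}' | grep -E "pos|force|wid|rot"
python3 -m crank '{"travel":[[0,0,-0.1],[0,0,-0.2],[0,0,-0.3],[0,0,-0.4],[0,0,-0.5]],"turn":[[0,0,0],[0,0,0],[0,0,0],[0,0,0],[0,0,0]],"gripper":[1,1,1,1,1]}' | grep -E "pos|force|wid|rot"
```

```text
position: [0.4952, -0.1864, 0.0748]
tool_rot: [3.141, 0.0, 1.626]
force: [-0.1, 0.1, -0.4]
grip_width: 0.0088
finger_force: 51.3
position: [0.495, -0.1863, 0.0693]
tool_rot: [3.141, 0.0, 1.626]
force: [-0.3, 0.1, -0.4]
grip_width: 0.0092
finger_force: 51.3
```

```bash
python3 -m crank '{"travel":[[0,0,-0.1],[0,0,-0.2],[0,0,-0.3],[0,0,-0.3],[0,0,-0.3]],"turn":[[0,0,0],[0,0,0],[0,0,0],[0,0,0],[0,0,0]],"gripper":[1,1,1,1,1]}' | grep -E "pos|force|wid|rot"
```

```text
position: [0.4958, -0.1867, 0.0684]
tool_rot: [3.139, 0.0, 1.626]
force: [-8.2, 4.2, 48.9]
grip_width: 0.0087
finger_force: 59.3
```

```bash
python3 -m crank '{"travel":[[0,0,0.2],[0,0,0.25],[0.1,0,0.25],[0.2,0,0.25],[0.3,0,0.25]],"turn":[[0,0,0],[0,0,0],[0,0,0],[0,0,0],[0,0,0]],"gripper":[1,1,1,1,1]}' | grep -E "pos|force|wid|rot"
python3 -m crank '{"travel":[[0.1,0,0],[0.1,0,0],[0.1,0,0],[0.1,0,0],[0.1,0,0]],"turn":[[0,0,0],[0,0,0],[0,0,0],[0,0,0],[0,0,0]],"gripper":[1,1,1,1,1]}' | grep -E "pos|force|wid|rot"
```

```text
position: [0.497, -0.1863, 0.0686]
tool_rot: [-3.14, -0.001, 1.626]
force: [-10.9, 1.1, 14.5]
grip_width: 0.0091
finger_force: 53.7
position: [0.4971, -0.1863, 0.0686]
tool_rot: [-3.138, -0.001, 1.626]
force: [-12.3, 0.9, 16.0]
grip_width: 0.009
finger_force: 53.9
```

```bash
python3 -m crank '{"travel":[[-0.2,0,0],[-0.25,0,0],[-0.25,0,0],[-0.25,0,0],[-0.25,0,0]],"turn":[[0,0,0],[0,0,0],[0,0,0],[0,0,0],[0,0,0]],"gripper":[1,1,0,0,0]}' | grep -E "pos|force|wid|rot"
python3 -m crank '{"travel":[[0,0,0],[0,0,2],[0,0,5],[0,0,9],[0,0,13]],"turn":[[0,0,0],[0,0,0],[0,0,0],[0,0,0],[0,0,0]],"gripper":[0,0,0,0,0]}' | grep -E "pos|force|wid|rot"
python3 -m crank '{"travel":[[-0.4,4.8,2],[-0.4,9.6,2],[-0.4,14.4,2],[-0.4,19.2,2],[-0.4,24,2]],"turn":[[0,0,-5],[0,0,-10],[0,0,-15],[0,0,-20],[0,0,-25]],"gripper":[0,0,0,0,0]}' | grep -E "pos|force|rot"
```

```text
position: [0.4965, -0.1863, 0.0687]
tool_rot: [-3.141, -0.0, 1.626]
force: [0.3, -0.7, 0.3]
grip_width: 0.0523
finger_force: 0.0
position: [0.496, -0.1863, 0.2001]
tool_rot: [-3.141, -0.0, 1.626]
force: [0.9, 1.6, 0.1]
grip_width: 0.0857
finger_force: 0.0
position: [0.4921, 0.0557, 0.219]
tool_rot: [3.141, -0.0, 1.186]
force: [1.1, -0.8, -0.4]
finger_force: 0.0
```

```bash
python3 -m crank '{"travel":[[0.2,4.5,0],[0.3,8.9,0],[0.3,8.9,-4],[0.3,8.9,-8],[0.3,8.9,-9]],"turn":[[0,0,0],[0,0,0],[0,0,0],[0,0,0],[0,0,0]],"gripper":[0,0,0,0,0]}' | grep -E "pos|force|wid"
python3 -m crank '{"travel":[[0,0,-2],[0,0,-4],[0,0,-5.5],[0,0,-6.3],[0,0,-6.3]],"turn":[[0,0,0],[0,0,0],[0,0,0],[0,0,0],[0,0,0]],"gripper":[0,0,0,0,1]}' | grep -E "pos|force|wid"
python3 -m crank '{"travel":[[0,0,0],[0,0,0],[0,0,0],[0,0,0],[0,0,0]],"turn":[[0,0,0],[0,0,0],[0,0,0],[0,0,0],[0,0,0]],"gripper":[1,1,1,1,1]}' | grep -E "pos|force|wid"
python3 -m crank '{"travel":[[0,0,0],[0,0,0],[0,0,0.2],[0,0,0.6],[0,0,1]],"turn":[[0,0,0],[0,0,0],[0,0,0],[0,0,0],[0,0,0]],"gripper":[1,1,1,1,1]}' | grep -E "pos|force|wid"
```

```text
position: [0.4936, 0.1424, 0.1258]
force: [-0.7, -0.9, 0.1]
grip_width: 0.0853
finger_force: 0.0
position: [0.4955, 0.1424, 0.0659]
force: [0.2, -0.2, 0.1]
grip_width: 0.0735
finger_force: 0.0
position: [0.4953, 0.1429, 0.0662]
force: [-2.9, 0.5, 9.6]
grip_width: 0.0093
finger_force: 48.8
position: [0.4954, 0.1426, 0.0761]
force: [0.4, -0.6, -1.4]
grip_width: 0.0094
finger_force: 48.6
```

```bash
python3 -m crank '{"travel":[[0,0,3],[0,0,7],[0,0,11],[-0.1,-3,13],[-0.3,-7,13]],"turn":[[0,0,0],[0,0,0],[0,0,0],[0,0,3],[0,0,6]],"gripper":[1,1,1,1,1]}' | grep -E "pos|force|wid"
python3 -m crank '{"travel":[[-0.2,-4.8,0],[-0.4,-9.6,0],[-0.6,-14.4,0],[-0.8,-19.2,0],[-1,-22.3,0]],"turn":[[0,0,4],[0,0,8],[0,0,12],[0,0,16],[0,0,19.2]],"gripper":[1,1,1,1,1]}' | grep -E "pos|force|wid|rot"
python3 -m crank '{"travel":[[0,0,0],[0,0,-1],[0,0,-3],[0,0,-5],[0,0,-5]],"turn":[[0,0,0],[0,0,0],[0,0,0],[0,0,0],[0,0,0]],"gripper":[1,1,1,1,1]}' | grep -E "pos|force|wid|rot"
```

```text
position: [0.4936, 0.0736, 0.2086]
force: [1.0, -0.7, -2.9]
grip_width: 0.0089
finger_force: 49.0
position: [0.4817, -0.1538, 0.2063]
tool_rot: [3.141, 0.001, 1.63]
force: [0.8, 0.2, -0.8]
grip_width: 0.0089
finger_force: 49.0
position: [0.4813, -0.1487, 0.1535]
tool_rot: [-3.138, -0.001, 1.631]
force: [-1.3, 0.0, -0.7]
grip_width: 0.0094
finger_force: 48.8
```

Run:
```python
from h import *
import pickle
frame("wrist");c=frame("wrist","pics/w3.png"); pickle.dump(c,open("w3.pkl","wb"));frame("scene","pics/s3.png")
a=cv2.imread("pics/s3.png");b=cv2.imread("pics/w3.png")
m=np.hstack([cv2.resize(a[120:222,230:338],(400,378),interpolation=3),cv2.resize(b[40:418,120:520],(400,378))])
cv2.imwrite("pics/m3.png",m);o=bot.observe();print(o["position"],o["tool_rot"])
```

```text
[ 0.48274366 -0.14979372  0.15629649] [3.14130806e+00 7.09458553e-05 1.63043965e+00]
```

View pics/m3.png

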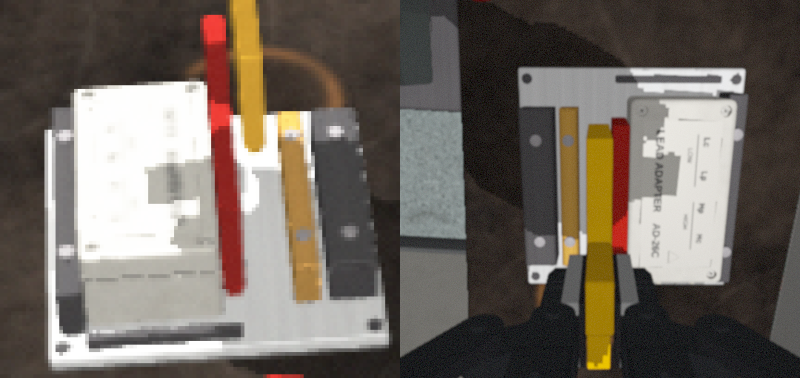

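The scene panel shows red upright, flush against the box at about (225,170), with the box on the wall. The wrist panel shows the held yellow plate aligned and clear of red, between it and the brass stop.

```bash
python3 -m crank '{"travel":[[0,0,-3],[0,0,-5],[0,0,-7],[0,0,-8],[0,0,-8.4]],"turn":[[0,0,0],[0,0,0],[0,0,0],[0,0,0],[0,0,0]],"gripper":[1,1,1,1,1]}' | grep -E "pos|force|wid|rot"
python3 -m crank '{"travel":[[0,0,-0.1],[0,0,-0.2],[0,0,-0.3],[0,0,-0.4],[0,0,-0.4]],"turn":[[0,0,0],[0,0,0],[0,0,0],[0,0,0],[0,0,0]],"gripper":[1,1,1,1,1]}' | grep -E "pos|force|wid|rot"
```

```text
position: [0.4825, -0.1502, 0.0717]
tool_rot: [-3.141, -0.0, 1.63]
force: [-0.8, -0.8, -0.7]
grip_width: 0.0093
finger_force: 48.9
position: [0.4827, -0.1503, 0.0682]
tool_rot: [3.141, 0.0, 1.63]
force: [-0.6, -0.4, 5.6]
grip_width: 0.009
finger_force: 49.9
```

```bash
python3 -m crank '{"travel":[[0.1,0,0],[0.2,0,0],[0.3,0,0],[0.35,0,0],[0.35,0,0]],"turn":[[0,0,0],[0,0,0],[0,0,0],[0,0,0],[0,0,0]],"gripper":[1,1,1,1,1]}' | grep -E "pos|force|wid|rot"
```

```text
position: [0.4851, -0.1504, 0.0682]
tool_rot: [-3.14, -0.001, 1.629]
force: [-7.4, 0.9, 13.2]
grip_width: 0.0091
finger_force: 51.5
```

```bash
python3 -m crank '{"travel":[[-0.1,0,0],[-0.1,0,0],[-0.1,0,0],[-0.1,0,0],[-0.1,0,0]],"turn":[[0,0,0],[0,0,0],[0,0,0],[0,0,0],[0,0,0]],"gripper":[1,1,0,0,0]}' | grep -E "pos|force|wid|rot"
python3 -m crank '{"travel":[[0,0,0],[0,0,2],[0,0,5],[0,0,9],[0,0,13]],"turn":[[0,0,0],[0,0,0],[0,0,0],[0,0,0],[0,0,0]],"gripper":[0,0,0,0,0]}' | grep -E "pos|force|wid|rot"
python3 -m crank '{"travel":[[-0.4,4.8,2],[-0.8,9.6,2],[-1.2,14.4,2],[-1.6,19.2,2],[-2,24,2]],"turn":[[0,0,-5],[0,0,-10],[0,0,-15],[0,0,-20],[0,0,-25.2]],"gripper":[0,0,0,0,0]}' | grep -E "pos|force|rot"
```

```text
position: [0.485, -0.1503, 0.0679]
tool_rot: [3.141, 0.0, 1.63]
force: [0.7, -0.6, 1.3]
grip_width: 0.0518
finger_force: 0.0
position: [0.4845, -0.1503, 0.1991]
tool_rot: [-3.141, 0.0, 1.63]
force: [1.0, -0.4, 0.1]
grip_width: 0.0852
finger_force: 0.0
position: [0.4644, 0.0916, 0.218]
tool_rot: [3.141, -0.001, 1.186]
force: [1.0, -0.2, -0.1]
finger_force: 0.0
```

```bash
python3 -m crank '{"travel":[[-0.2,4,0],[-0.4,8,0],[-0.4,11.1,0],[-0.4,11.1,-4],[-0.4,11.1,-8]],"turn":[[0,0,0],[0,0,0],[0,0,0],[0,0,0],[0,0,0]],"gripper":[0,0,0,0,0]}' | grep -E "pos|force|wid"
python3 -m crank '{"travel":[[0,0,-2],[0,0,-4],[0,0,-6],[0,0,-7.1],[0,0,-7.1]],"turn":[[0,0,0],[0,0,0],[0,0,0],[0,0,0],[0,0,0]],"gripper":[0,0,0,0,1]}' | grep -E "pos|force|wid"
python3 -m crank '{"travel":[[0,0,0],[0,0,0],[0,0,0],[0,0,0],[0,0,0]],"turn":[[0,0,0],[0,0,0],[0,0,0],[0,0,0],[0,0,0]],"gripper":[1,1,1,1,1]}' | grep -E "pos|force|wid"
python3 -m crank '{"travel":[[0,0,0],[0,0,0],[0,0,0.2],[0,0,0.6],[0,0,1]],"turn":[[0,0,0],[0,0,0],[0,0,0],[0,0,0],[0,0,0]],"gripper":[1,1,1,1,1]}' | grep -E "pos|force|wid|rot"
```

```text
position: [0.4611, 0.2022, 0.1372]
force: [0.4, 1.5, -0.5]
grip_width: 0.0855
finger_force: 0.0
position: [0.4604, 0.2003, 0.0658]
force: [0.7, 0.6, 0.3]
grip_width: 0.0734
finger_force: 0.0
position: [0.4609, 0.201, 0.0672]
force: [-2.3, 0.6, 8.4]
grip_width: 0.009
finger_force: 52.0
position: [0.4606, 0.2007, 0.077]
tool_rot: [-3.141, 0.0, 1.19]
force: [-2.4, 0.3, -1.7]
grip_width: 0.0088
finger_force: 50.3
```

```bash
python3 -m crank '{"travel":[[0,0,3],[0,0,7],[0,0,11],[0.1,-3,13],[0.2,-7,13]],"turn":[[0,0,0],[0,0,0],[0,0,0],[0,0,3],[0,0,6]],"gripper":[1,1,1,1,1]}' | grep -E "pos|force|wid"
python3 -m crank '{"travel":[[0.2,-4.8,0],[0.4,-9.6,0],[0.6,-14.4,0],[0.8,-19.2,0],[0.9,-24,0]],"turn":[[0,0,4],[0,0,8],[0,0,12],[0,0,16],[0,0,19.2]],"gripper":[1,1,1,1,1]}' | grep -E "pos|force|wid|rot"
python3 -m crank '{"travel":[[0,-0.6,0],[0,-0.6,-1],[0,-0.6,-3],[0,-0.6,-5],[0,-0.6,-5]],"turn":[[0,0,0],[0,0,0],[0,0,0],[0,0,0],[0,0,0]],"gripper":[1,1,1,1,1]}' | grep -E "pos|force|wid|rot"
python3 - <<'E'
from h import *
import pickle
frame("wrist");frame("wrist");c=frame("wrist","pics/w4.png"); pickle.dump(c,open("w4.pkl","wb"));frame("scene","pics/s4.png")
a=cv2.imread("pics/s4.png");b=cv2.imread("pics/w4.png")
m=np.hstack([cv2.resize(a[120:222,230:338],(400,378),interpolation=3),cv2.resize(b[40:418,120:520],(400,378))])
cv2.imwrite("pics/m4.png",m);o=bot.observe();print(o["position"],o["tool_rot"],o["clock"])
E
```

```text
position: [0.4643, 0.1316, 0.2097]
force: [1.1, -1.4, -1.7]
grip_width: 0.0093
finger_force: 50.4
position: [0.4719, -0.1115, 0.2074]
tool_rot: [3.14, 0.0, 1.633]
force: [2.0, 0.5, -1.4]
grip_width: 0.009
finger_force: 50.4
position: [0.4708, -0.1136, 0.1546]
tool_rot: [-3.138, -0.001, 1.632]
force: [0.0, 0.5, -0.8]
grip_width: 0.0091
finger_force: 50.3
[ 0.47238903 -0.11480198  0.15750562] [3.14066696e+00 9.55859660e-05 1.63050962e+00] 24.35
```

View pics/m4.png

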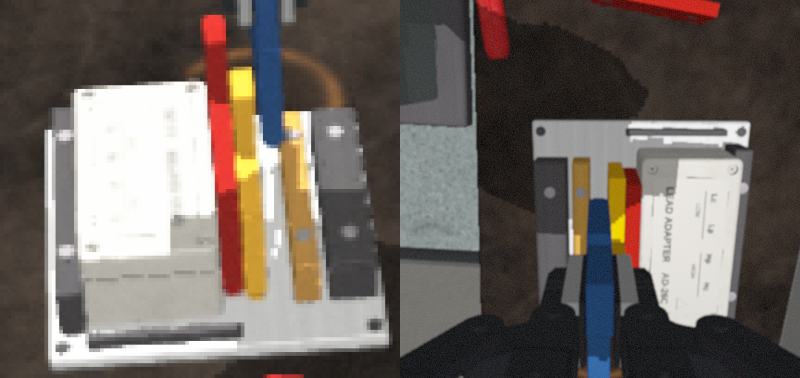

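Red and yellow stand upright and face to face against the box. The held blue plate hangs over the slit between yellow and the brass stop.

```bash
python3 -m crank '{"travel":[[0,0,-1.5],[0,0,-2.5],[0,0,-3.5],[0,0,-4],[0,0,-4.5]],"turn":[[0,0,0],[0,0,0],[0,0,0],[0,0,0],[0,0,0]],"gripper":[1,1,1,1,1]}' | grep -E "pos|force|wid|rot"
python3 -m crank '{"travel":[[0,0,-0.3],[0,0,-0.6],[0,0,-0.9],[0,0,-1.2],[0,0,-1.5]],"turn":[[0,0,0],[0,0,0],[0,0,0],[0,0,0],[0,0,0]],"gripper":[1,1,1,1,1]}' | grep -E "pos|force|wid|rot"
```

```text
position: [0.472, -0.1153, 0.1115]
tool_rot: [-3.142, -0.0, 1.63]
force: [-0.0, 0.0, -0.8]
grip_width: 0.0092
finger_force: 50.3
position: [0.472, -0.1153, 0.0966]
tool_rot: [3.141, 0.0, 1.63]
force: [-0.4, -0.7, -0.2]
grip_width: 0.0089
finger_force: 50.3
```

```bash
python3 -m crank '{"travel":[[0,0,-0.3],[0,0,-0.6],[0,0,-0.9],[0,0,-1.1],[0,0,-1.3]],"turn":[[0,0,0],[0,0,0],[0,0,0],[0,0,0],[0,0,0]],"gripper":[1,1,1,1,1]}' | grep -E "pos|force|wid|rot"
```

```text
position: [0.4719, -0.1153, 0.0836]
tool_rot: [-3.142, 0.0, 1.63]
force: [-1.3, 0.7, -1.2]
grip_width: 0.0089
finger_force: 50.3
```

Foot is 7 mm below the brass top, with no contact. Continue.

```bash
python3 -m crank '{"travel":[[0,0,-0.3],[0,0,-0.6],[0,0,-0.9],[0,0,-1.1],[0,0,-1.3]],"turn":[[0,0,0],[0,0,0],[0,0,0],[0,0,0],[0,0,0]],"gripper":[1,1,1,1,1]}' | grep -E "pos|force|wid|rot"
python3 -m crank '{"travel":[[0,0,-0.1],[0,0,-0.2],[0,0,-0.25],[0,0,-0.25],[0,0,-0.25]],"turn":[[0,0,0],[0,0,0],[0,0,0],[0,0,0],[0,0,0]],"gripper":[1,1,1,1,1]}' | grep -E "pos|force|wid|rot"
```

```text
position: [0.4719, -0.1153, 0.0706]
tool_rot: [-3.142, -0.0, 1.63]
force: [1.2, -0.2, -0.2]
grip_width: 0.0091
finger_force: 50.3
position: [0.4723, -0.1152, 0.0692]
tool_rot: [3.141, -0.0, 1.63]
force: [-4.5, 2.7, 23.3]
grip_width: 0.009
finger_force: 54.1
```

```bash
python3 -m crank '{"travel":[[0,0,0.1],[0.1,0,0.1],[0.2,0,0.1],[0.3,0,0.1],[0.3,0,0.1]],"turn":[[0,0,0],[0,0,0],[0,0,0],[0,0,0],[0,0,0]],"gripper":[1,1,1,1,1]}' | grep -E "pos|force|wid|rot"
python3 -m crank '{"travel":[[-0.15,0,0],[-0.15,0,0],[-0.15,0,0],[-0.15,0,0],[-0.15,0,0]],"turn":[[0,0,0],[0,0,0],[0,0,0],[0,0,0],[0,0,0]],"gripper":[1,1,0,0,0]}' | grep -E "pos|force|wid|rot"
python3 -m crank '{"travel":[[0,0,0],[0,0,2],[0,0,5],[0,0,9],[0,0,13]],"turn":[[0,0,0],[0,0,0],[0,0,0],[0,0,0],[0,0,0]],"gripper":[0,0,0,0,0]}' | grep -E "pos|force|wid|rot"
python3 -m crank '{"travel":[[-0.4,4.8,2],[-0.8,9.6,2],[-1.2,14.4,2],[-1.6,14.4,2],[-1.6,14.4,2]],"turn":[[0,0,0],[0,0,0],[0,0,0],[0,0,0],[0,0,0]],"gripper":[0,0,0,0,0]}' | grep -E "pos|force|rot"
python3 - <<'E'
from h import *
frame("scene","pics/s5.png");frame("top","pics/t5.png")
a=cv2.imread("pics/s5.png");b=cv2.imread("pics/t5.png")
m=np.hstack([cv2.resize(a[115:225,230:345],(400,383),interpolation=3),cv2.resize(b[160:275,360:480],(400,383),interpolation=3)])
cv2.imwrite("pics/m5.png",m);print(bot.observe()["clock"])
E
```

```text
position: [0.4731, -0.1152, 0.0692]
tool_rot: [-3.138, -0.001, 1.629]
force: [-13.4, 1.9, 17.2]
grip_width: 0.0088
finger_force: 53.1
position: [0.4737, -0.1153, 0.0693]
tool_rot: [3.141, 0.0, 1.63]
force: [0.8, 1.0, -0.8]
grip_width: 0.0525
finger_force: 0.0
position: [0.4731, -0.1154, 0.2006]
tool_rot: [-3.141, 0.0, 1.629]
force: [1.3, 0.4, -0.0]
grip_width: 0.0855
finger_force: 0.0
position: [0.457, 0.0296, 0.2193]
tool_rot: [-3.141, -0.0, 1.632]
force: [-0.3, -0.4, -0.1]
finger_force: 0.0
28.95
```

View pics/m5.png

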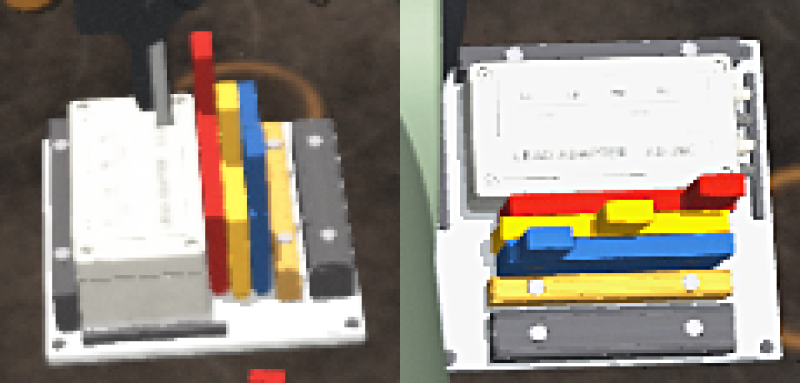

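Both views show red, yellow and blue upright and face to face between the box and the brass stop. The box sits flat on the wall, and only a thin slit is left at the brass. Handing in.

```bash
python3 -c "
from workcell import bot
print(bot.job_done())"
```

```text
the job is handed in; nothing more can be done
None
```

I pushed the box flush to the back wall, packed the red, yellow and blue plates upright on the nest floor between it and the brass stop, and handed the job in at about 29 s; no verdict was returned.

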